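# Stack the cleaned gearbox parts on their layout pins

### The job

Lay out the cleaned gearbox parts in order of assembly by threading them over the upright pins of the two layout stands. On the thick pin of the square stand: the large gear at the bottom, flat on the base, the smooth sleeve on it, and the medium gear on top; on the thin pin of the round stand: the bearing at the bottom, flat on the base, with the small pinion on top. Leave the screwdriver, the sanding block and the grease tin where they lie.

Things in the scene. Friction and masses are not known exactly. Their poses are not given: they have to be found in the camera images.
- large_gear: Large steel gear, the widest toothed disc: outside diameter 64 mm over the teeth, 14 mm thick, plain through bore of 26 mm; about 0.29 kg. Lies flat on the bench; grip it by the toothed rim. Origin: centre of its underside, z up along the bore.
- sleeve: Smooth steel spacer sleeve, a plain tube without teeth: outside diameter 38 mm, bore 26 mm, 20 mm tall; about 0.09 kg. Stands upright on the bench. Origin: centre of its underside, z up along the bore.
- medium_gear: Medium steel gear: outside diameter 50 mm over the teeth, 14 mm thick, plain through bore of 26 mm; about 0.16 kg. Lies flat on the bench. Origin: centre of its underside, z up along the bore.
- bearing: Ball bearing, a smooth toothless double ring with a dark groove and balls between the rings: outside diameter 46 mm, bore 20 mm, 14 mm thick; about 0.13 kg, rigid, its rings do not turn. Lies flat on the bench. Origin: centre of its underside, z up along the bore.
- pinion: Small pinion, the narrowest and tallest gear: outside diameter 36 mm over the teeth, 22 mm tall, bore 20 mm; about 0.12 kg. Stands upright on the bench. Origin: centre of its underside, z up along the bore.
- main_stand: Fixed layout stand with a square grey-painted base, 100 x 100 mm and 10 mm thick, four bolt heads at its corners (0.5 mm proud), and the thick upright pin at its centre: diameter 18 mm up to 54 mm above the bench, then tapering to 8 mm at its top, 64 mm above the bench. Origin: centre of the underside of the base, on the bench; the pin rises along z through it.
- idler_stand: Fixed layout stand with a round grey-painted base, diameter 90 mm and 10 mm thick, and the thin upright pin at its centre: diameter 12 mm up to 42 mm above the bench, then tapering to 6 mm at its top, 52 mm above the bench. Origin: centre of the underside of the base, on the bench; the pin rises along z through it.
- screwdriver: Screwdriver with a red handle lying on the bench beyond the stands; not to be disturbed.
- sanding_block: Tan abrasive block, 110 x 60 mm and 28 mm high, lying on the bench to the robot's right (-y); not to be disturbed. Origin: centre of its underside.
- grease_tin: Round closed green tin with a white top, 72 mm in diameter and 60 mm tall, standing on the bench to the robot's left (+y); not to be disturbed. Origin: centre of its underside.
There are look-alikes about, which are no part of the job. Leave any blue or pink look-alike of the sleeve alone.

How it is judged:
By the outcome, as a careful person would: the job done as asked, in the order asked, and still so for the second after the job is handed in, with the robot touching nothing.
It also fails if it takes over 106 s, if anything falls off the work surface, if the arm or the gripper's body presses on something with over 40 N, if the wrist force passes 120 N, or if a joint passes its speed limit or range.

### The arm

A 6-joint arm with a two-finger parallel gripper is mounted at the origin on the work surface. World frame = base frame: x ahead of the robot, y to its left, z up, the work surface at z = 0. Lengths are in m, angles in rad, forces in N, time in s.
With the tool pointing down it reaches from about 0.35 to 0.775 m from the base axis. Payload 5.5 kg.
Tool frame: the origin (TCP) lies midway between the tips of the shut fingers; the grasp point (between the pads) lies 19 mm behind it (env.hold_point_z is the distance from the TCP to the grasp point, in m); z points along the fingers, y is the line along which they close (so a half turn about z gives the same grasp; the last joint's range is limited). The gripper opens to 85 mm and grips with 20 to 120 N. Pads are 22 mm wide; open, the fingers measure 114 mm over their backs; the gripper's body (76 mm by 85 mm) begins 54 mm behind the grasp point. The pads swing forward as they close: fully open they stand 13 mm farther back than shut.
Start: joints at [-1.41, 0.313, 0.046, 1.304, 0, 1.431], TCP at [0.17, -0.549, 0.231] pointing down, gripper open.
Joint ranges: [-2.76, 2.76], [-0.86, 1.69], [-1.03, 1.26], [-2.2, 2.34], [-1.47, 1.5], [-3.14, 3.14]. Speed limits (rad/s): [2.57, 2.57, 3.14, 3.14, 3.14, 3.14].

### API

Orientations are given as a unit quaternion [w, x, y, z].
In Python, from workcell import env, read_camera gives the robot as it stands. The module is installed in compiled form; this text tells all that it offers.
- The arm moves only by the tool carry_out, never from a script. Its argument "moves" is a list of rows, each an object of numbers: "tx", "ty", "tz": the shift along the world's x, y, z in cm; "wx", "wy", "wz": the turn, a rotation vector about the world's x, y, z in rad; "claw": the closure, from -1 (fully open) to 1 (shut). A call has 1 to 8 rows; each row shifts and turns the commanded pose from where the row before left it; what a row does not reach is not made up. A row lasts 1/8 s, in which the tool goes at most 62.5 mm and 10.7 degrees, less where a joint would pass 70% of its speed; a pose out of reach is approached as far as the arm can. A call is refused whole if a number of a shift passes 6.25 or a number of a turn 0.188, either way. A call with a gripper value outside its range is refused whole. The fingers move at their own pace and stop on an object; "newtons" is the grip in N (left out, the last holds). Time passes only in rows, so rows that do not move let the fingers close. It gives the time, the measured TCP pose, the force, the opening and the grip force at its end, in the units of the state.
- env.get_state(): the state, without advancing time (a new reading comes with each control period).
- read_camera(name): name is "side" or "top" or "wrist"; returns a dict with "image" (400x640x3 uint8, blue, green, red), "z_map" (400x640 float32, m along the optical axis (not along the pixel's ray), 0 where there is no reading), "fx", "fy", "cx", "cy" (pixels), "camera_from_world" (4x4, takes a point from world to camera coordinates); the wrist camera has in their place "hand_eye" (4x4, takes a point from camera to tool coordinates, whose origin is the TCP and whose axes are the flange's). Camera axes: x right, y down, z forward; pixel columns grow to the right and rows downward; lengths in m; the calibration is good to about 2 mm. A picture is of the moment at which its call begins: read the wrist's pose just before it.
- env.hand_in(): hands the job in; it is judged then, once.
The state is a dict: "clock": time; "joint_pos": joint angles; "qvel": joint speeds; "tau": joint torques, N m; "tcp_pos": TCP position; "orientation": TCP orientation; "wrist_force": force on the tool from outside, world axes, zero at the start; "ft_torque": the same for the moment, N m; "finger_gap": finger opening in m; "grip_force": force on a finger pad.
Only numpy, scipy, OpenCV 4.12 (cv2) and the standard library are available. Lean on these libraries where they do the work, as an engineer would, in place of code of your own. Each camera call takes 0.05 s, during which the arm holds its last target. There are 200 camera calls.

## Working session

There is one attempt and no reset: what is moved stays moved. The work goes in short steps, Python scripts to look and compute and a tool call to move; the robot and the scene stay as the last step left them, time stands still between calls to the robot, and variables do not carry over. Pictures are saved under pics/ and viewed, at most 16 in all, crops included, and the job is handed in when it is done.

Besides the shell and the picture viewer there is one more tool, called after "Call:" as name(argument=value, ...), one argument or row to a line, values as JSON. carry_out: Moves the arm, as the interface text tells. Its arguments: {"type":"object","properties":{"moves":{"type":"array","items":{"type":"object","properties":{"tx":{"type":"number"},"ty":{"type":"number"},"tz":{"type":"number"},"wx":{"type":"number"},"wy":{"type":"number"},"wz":{"type":"number"},"claw":{"type":"number"}}}},"newtons":{"type":"number"}},"required":["moves"]}

```bash
mkdir -p pics; ls; python3 - <<'E'
from workcell import env, read_camera
import cv2, numpy as np
s=env.get_state(); print({k:np.round(v,4).tolist() for k,v in s.items()}); print(env.hold_point_z)
for n in ("top","side"):
    c=read_camera(n); cv2.imwrite(f"pics/{n}0.png",c["image"]); print(n,c["fx"],c["cx"],c["cy"],np.round(c["camera_from_world"],3).tolist()); np.savez(f"{n}0.npz",**c)
E
```

```text
pics
{'clock': 0.0, 'joint_pos': [-1.4096, 0.314, 0.045, 1.3036, 0.0, 1.4312], 'qvel': [-0.0008, -0.0022, 0.0015, -0.0003, -0.0012, -0.0001], 'tau': [-0.0005, -48.0624, 29.8533, 0.0193, -0.0002, -0.0], 'tcp_pos': [0.1703, -0.5487, 0.2304], 'orientation': [-0.0009, 0.9887, 0.1498, 0.0], 'wrist_force': [0.3603, 0.3253, 0.6314], 'ft_torque': [-0.0059, -0.0269, -0.018], 'grip_force': 0.0, 'finger_gap': 0.0854}
0.0187
top 509.06099153011496 310.1538201471813 195.79531478667587 [[-0.005, -1.0, -0.01, 0.002], [-0.995, 0.006, -0.102, 0.589], [0.102, 0.009, -0.995, 1.314], [0.0, 0.0, 0.0, 1.0]]
side 481.33467644757457 312.1951725660756 195.9201386232296 [[-0.994, -0.11, -0.016, 0.558], [-0.072, 0.75, -0.658, 0.06], [0.085, -0.653, -0.753, 1.064], [0.0, 0.0, 0.0, 1.0]]
```

View pics/top0.png

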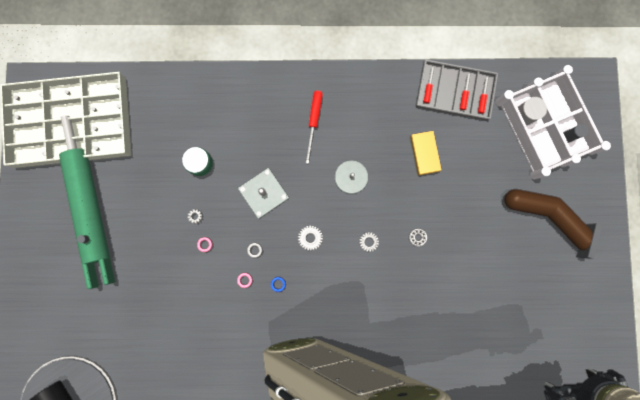

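View pics/side0.png

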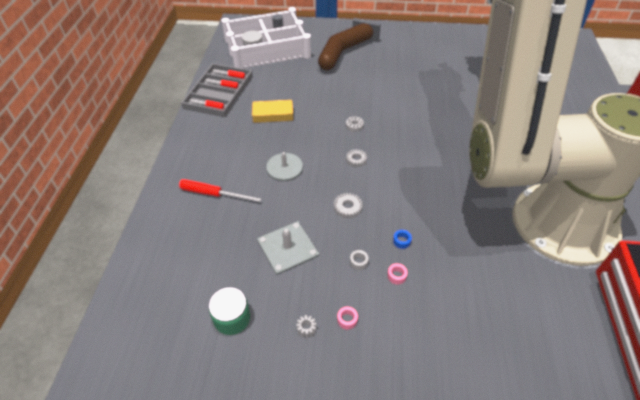

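Top view: large gear (310,238), sleeve (255,250), pinion (195,216), main pin about (263,191), idler pin about (352,177), and the medium gear and bearing at (369,242) and (418,237). Next I enlarge those two and measure every part with both cameras.

```bash
cat > h.py <<'E'
import numpy as np, cv2
def cloud(c,T=None):
    """world points (HxWx3) from a camera dict"""
    z=c["z_map"]; v,u=np.mgrid[:z.shape[0],:z.shape[1]]
    P=np.stack([(u-c["cx"])/c["fx"]*z,(v-c["cy"])/c["fy"]*z,z,np.ones_like(z)],-1)
    M=np.linalg.inv(c["camera_from_world"]) if T is None else T
    W=(P@M.T)[...,:3]; W[z==0]=np.nan; return W
def proj(c,p):
    q=c["camera_from_world"]@np.append(p,1); return c["fx"]*q[0]/q[2]+c["cx"],c["fy"]*q[1]/q[2]+c["cy"]
E
python3 - <<'E'
from h import *
t=np.load("top0.npz"); s=np.load("side0.npz")
Wt,Ws=cloud(t),cloud(s)
G=dict(large=(310,238,.014),A=(369,242,.014),B=(418,237,.014),sleeve=(255,250,.02),pinion=(195,216,.022))
for n,(u,v,h) in G.items():
    c0=Wt[v-14:v+15,u-14:u+15].reshape(-1,3); c0=np.nanmedian(c0[:,:2],0)
    for nm,W in (("top",Wt),("side",Ws)):
        P=W.reshape(-1,3); P=P[np.hypot(*(P[:,:2]-c0).T)<.045]
        bench=np.median(P[np.hypot(*(P[:,:2]-c0).T)>.038][:,2])
        Q=P[P[:,2]>bench+.6*h]
        (cx,cy),r=cv2.minEnclosingCircle(Q[:,:2].astype(np.float32))
        print(n,nm,"c",round(cx,4),round(cy,4),"d",round(2*r*1e3,1),"bench",round(bench,4),"top",np.round(np.percentile(Q[:,2],[50,90]),4),len(Q))
for n,(u,v,h) in dict(main=(263,191,.064),idler=(352,177,.052)).items():
    c0=np.nanmedian(Wt[v-14:v+15,u-14:u+15].reshape(-1,3)[:,:2],0)
    for nm,W in (("top",Wt),("side",Ws)):
        P=W.reshape(-1,3); P=P[np.hypot(*(P[:,:2]-c0).T)<.06]
        B=P[(P[:,2]>.006)&(P[:,2]<.016)]; Q=P[P[:,2]>.025]; T=P[P[:,2]>h-.012]
        (cx,cy),r=cv2.minEnclosingCircle(B[:,:2].astype(np.float32))
        print(n,nm,"base",round(cx,4),round(cy,4),round(2e3*r,1),"z",np.median(B[:,2]).round(4),"pin mean",Q.mean(0).round(4),"top",T.mean(0).round(4),P[:,2].max().round(4),len(Q),len(T))
im=t["image"]
a=cv2.resize(im[165:275,170:300],None,fx=6,fy=5,interpolation=cv2.INTER_CUBIC)
cv2.imwrite("pics/c1.png",cv2.resize(im[150:280,280:440],None,fx=5,fy=4.6,interpolation=cv2.INTER_CUBIC)); cv2.imwrite("pics/c2.png",a)
E
```

```text
large top c 0.4807 -0.0009 d 64.0 bench -0.0012 top [0.0124 0.0159] 309
large side c 0.479 -0.0001 d 66.9 bench 0.0005 top [0.0135 0.0158] 412
A top c 0.479 -0.1577 d 67.2 bench -0.0013 top [0.0125 0.016 ] 167
A side c 0.4667 -0.1556 d 54.9 bench 0.0005 top [0.0136 0.0163] 191
B top c 0.4802 -0.2868 d 46.2 bench -0.0012 top [0.0124 0.0167] 179
B side c 0.4788 -0.2857 d 50.9 bench 0.0002 top [0.0132 0.0156] 160
sleeve top c 0.4486 0.146 d 38.2 bench -0.0013 top [0.0173 0.0213] 88
sleeve side c 0.4477 0.1485 d 38.8 bench 0.0004 top [0.0191 0.0218] 169
pinion top c 0.5389 0.3051 d 36.7 bench -0.0018 top [0.0195 0.0237] 97
pinion side c 0.5392 0.3075 d 37.7 bench 0.0006 top [0.0217 0.0239] 211
main top base 0.6036 0.1236 119.0 z 0.0092 pin mean [0.6    0.1232 0.0554] top [0.6008 0.1243 0.0595] 0.0652 41 31
main side base 0.6043 0.1241 119.8 z 0.0104 pin mean [0.5992 0.1309 0.0474] top [0.5997 0.1292 0.0594] 0.065 123 54
idler top base 0.6363 -0.1093 104.7 z 0.0092 pin mean [ 0.6425 -0.1111  0.0446] top [ 0.6431 -0.1114  0.0469] 0.0553 19 16
idler side base 0.6427 -0.1118 93.4 z 0.0103 pin mean [ 0.6415 -0.1082  0.0391] top [ 0.6416 -0.1089  0.0467] 0.0531 47 23
```

View pics/c1.png

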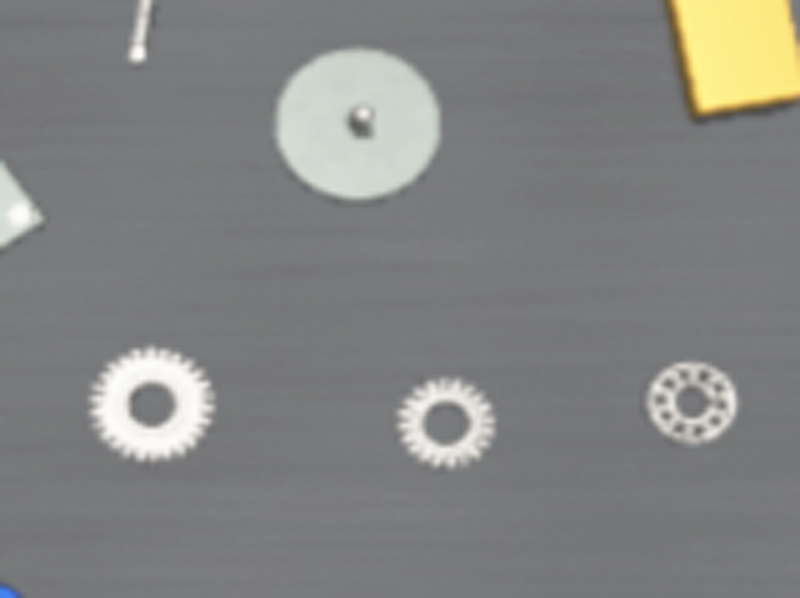

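Crop: (150,403) is the large gear, (447,422) is toothed, so it is the medium gear, and (690,402) has balls, so it is the bearing. Measured heights are 14, 20 and 22 mm and the pins 64 and 52 mm, which match the text. I'll move over the large gear and turn the closing line to world x, then refine with the wrist camera.

Call:
carry_out(
  moves=[
    {"tx":2.6,"ty":4.6,"wz":0.106,"claw":-1},
    {"tx":2.6,"ty":4.6,"wz":0.106,"claw":-1},
    {"tx":2.6,"ty":4.6,"wz":0.106,"claw":-1},
    {"tx":2.6,"ty":4.6,"wz":0.106,"claw":-1},
    {"tx":2.6,"ty":4.6,"wz":0.106,"claw":-1},
    {"tx":2.6,"ty":4.6,"wz":0.106,"claw":-1},
    {"tx":2.6,"ty":4.6,"wz":0.106,"claw":-1},
    {"tx":2.6,"ty":4.6,"wz":0.106,"claw":-1},
  ],
  newtons=60,
)

```text
invalid input at $.moves[0]: expected keys tx, ty, tz, wx, wy, wz, claw
```

Call:
carry_out(
  moves=[
    {"tx":2.6,"ty":4.6,"wz":0.106,"claw":-1},
    {"tx":2.6,"ty":4.6,"wz":0.106,"claw":-1},
    {"tx":2.6,"ty":4.6,"wz":0.106,"claw":-1},
    {"tx":2.6,"ty":4.6,"wz":0.106,"claw":-1},
    {"claw":-1},
  ],
)

```text
invalid input at $.moves[0]: expected keys tx, ty, tz, wx, wy, wz, claw
```

```bash
cat >> h.py <<'E'
from scipy.spatial.transform import Rotation as Rn
def look(name):
    from workcell import env, read_camera
    s=env.get_state(); c=read_camera("wrist"); cv2.imwrite(f"pics/{name}.png",c["image"])
    q=s["orientation"]; T=np.eye(4); T[:3,:3]=Rn.from_quat([q[1],q[2],q[3],q[0]]).as_matrix(); T[:3,3]=s["tcp_pos"]
    T=T@c["hand_eye"]; np.savez(name+".npz",T=T,tcp=T,**c); return s,c,T,cloud(c,T)
def say(s):
    R=Rn.from_quat(np.roll(s["orientation"],-1)).as_matrix()
    print("t",round(s["clock"],2),"tcp",np.round(s["tcp_pos"],4),"y",R[:,1].round(4),"z",R[:,2].round(4),"q",np.round(s["joint_pos"],2),"F",np.round(s["wrist_force"],1),"gap",round(s["finger_gap"],4),"grip",s["grip_force"])
def disc(W,c0,zlo,zhi,r=.045):
    P=W.reshape(-1,3); P=P[np.hypot(*(P[:,:2]-c0).T)<r]; Q=P[(P[:,2]>zlo)&(P[:,2]<zhi)]
    (x,y),rr=cv2.minEnclosingCircle(Q[:,:2].astype(np.float32)); return np.round([x,y,2*rr,np.median(Q[:,2])],4),len(Q)
E
python3 - <<'E'
from h import *
s,c,T,W=look("w1"); say(s); print(np.round(T,3))
for n,c0,r in (("large",(.48,0),.045),("medium",(.468,-.157),.04)): 
    try: print(n,disc(W,c0,.01,.02,r))
    except Exception as e: print(n,e)
E
```

```text
t 0.1 tcp [ 0.1703 -0.5487  0.2305] y [ 0.2963 -0.9551 -0.0016] z [-3.0e-04  1.6e-03 -1.0e+00] q [-1.41  0.31  0.05  1.3  -0.    1.43] F [0.2 1.5 0.8] gap 0.0856 grip 0.0
[[ 0.295 -0.915 -0.274  0.239]
 [-0.955 -0.283 -0.083 -0.529]
 [-0.002  0.286 -0.958  0.374]
 [ 0.     0.     0.     1.   ]]
large (array([ 0.,  0.,  0., nan]), 0)
medium (array([ 0.,  0.,  0., nan]), 0)
  return _methods._mean(a, axis=axis, dtype=dtype,
  ret = ret.dtype.type(ret / rcount)
```

View pics/w1.png

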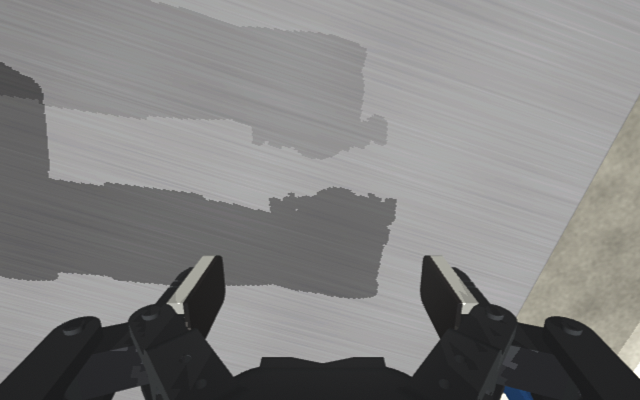

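The wrist picture shows only bare bench, with the open fingers at the bottom (200,280) and (440,280); the arm did not move. Each row needs all its keys, so I resend.

Call:
carry_out(
  moves=[
    {"tx":2.6,"ty":4.6,"tz":0,"wx":0,"wy":0,"wz":0.106,"claw":-1},
    {"tx":2.6,"ty":4.6,"tz":0,"wx":0,"wy":0,"wz":0.106,"claw":-1},
    {"tx":2.6,"ty":4.6,"tz":0,"wx":0,"wy":0,"wz":0.106,"claw":-1},
    {"tx":2.6,"ty":4.6,"tz":0,"wx":0,"wy":0,"wz":0.106,"claw":-1},
    {"tx":2.6,"ty":4.6,"tz":0,"wx":0,"wy":0,"wz":0.106,"claw":-1},
    {"tx":2.6,"ty":4.6,"tz":0,"wx":0,"wy":0,"wz":0.106,"claw":-1},
    {"tx":2.6,"ty":4.6,"tz":0,"wx":0,"wy":0,"wz":0.106,"claw":-1},
    {"tx":2.6,"ty":4.6,"tz":0,"wx":0,"wy":0,"wz":0.106,"claw":-1},
  ],
  newtons=60,
)

```text
clock: 1.15
tcp_pos: [0.3789, -0.1796, 0.2313]
orientation: [0.0, 0.839, 0.545, 0.0]
wrist_force: [1.2, -0.4, -0.1]
finger_gap: 0.0855
grip_force: 0.0
```

Call:
carry_out(
  moves=[
    {"tx":2.6,"ty":4.6,"tz":0,"wx":0,"wy":0,"wz":0.106,"claw":-1},
    {"tx":2.6,"ty":4.6,"tz":0,"wx":0,"wy":0,"wz":0.106,"claw":-1},
    {"tx":2.6,"ty":4.6,"tz":0,"wx":0,"wy":0,"wz":0.106,"claw":-1},
    {"tx":2.6,"ty":4.6,"tz":0,"wx":0,"wy":0,"wz":0.106,"claw":-1},
    {"tx":0,"ty":0,"tz":0,"wx":0,"wy":0,"wz":0,"claw":-1},
  ],
)

```text
clock: 1.78
tcp_pos: [0.4833, 0.0057, 0.2309]
orientation: [-0.0, 0.704, 0.71, 0.0]
wrist_force: [-1.2, -0.3, -0.1]
finger_gap: 0.0856
grip_force: 0.0
```

```bash
python3 - <<'E'
from h import *
s,c,T,W=look("w2"); say(s)
for n,c0,r in (("large",(.48,0),.045),("medium",(.468,-.157),.04)): 
    print(n,disc(W,c0,.01,.02,r))
P=W.reshape(-1,3); print(np.nanpercentile(P,[1,50,99],axis=0).round(3))
E
```

```text
t 1.77 tcp [0.4833 0.0057 0.2309] y [ 1.e+00  8.e-03 -2.e-04] z [-2.e-04  5.e-04 -1.e+00] q [-0.15  0.14 -0.18  1.25  0.    1.41] F [-1.2 -0.3 -0.1] gap 0.0856 grip 0.0
large (array([ 0.4796, -0.    ,  0.0646,  0.0141]), 1918)
medium (array([ 0.4682, -0.1558,  0.0512,  0.0141]), 816)
[[ 0.096 -0.257 -0.001]
 [ 0.481  0.015  0.001]
 [ 0.863  0.168  0.32 ]]
```

View pics/w2.png

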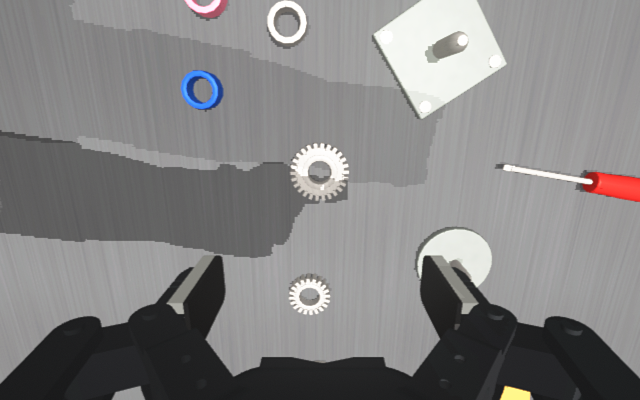

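The wrist view shows the large gear at (320,172), medium gear (310,297), sleeve (287,22), the main stand with its pin top at (458,40), and the idler base at (455,262), partly behind a finger. Heights and diameters agree. Now I measure the main pin and sleeve from this view.

```bash
python3 - <<'E'
from h import *
d=np.load("w2.npz"); W=cloud(d,d["T"])
P=W.reshape(-1,3)
print("sleeve",disc(W,(.448,.147),.015,.025,.04), "bluering?",disc(W,(.36,.09),.012,.03,.04))
Q=P[np.hypot(P[:,0]-.602,P[:,1]-.124)<.03]
for a,b in((.061,.067),(.054,.061),(.02,.054)):
    q=Q[(Q[:,2]>a)&(Q[:,2]<b)]; print(a,q.mean(0).round(4),q.min(0).round(4),q.max(0).round(4),len(q))
# base outline: bolt heads / square
q=P[(np.hypot(P[:,0]-.602,P[:,1]-.124)<.08)&(P[:,2]>.006)&(P[:,2]<.013)]
print(cv2.minAreaRect((q[:,:2]*1e3).astype(np.float32)))
# ring positions from top image
t=np.load("top0.npz"); Wt=cloud(t)
for u,v in((278,284),(244,280),(205,245)): 
    print(Wt[v-10:v+11,u-10:u+11].reshape(-1,3).mean(0).round(3))
E
```

```text
sleeve (array([0.4479, 0.1475, 0.0382, 0.0203]), 765) bluering? (array([0.3587, 0.0853, 0.0384, 0.0202]), 747)
0.061 [0.5995 0.1254 0.0636] [0.5928 0.12   0.061 ] [0.6052 0.1318 0.0666] 158
0.054 [0.5975 0.1248 0.0575] [0.5914 0.1169 0.0541] [0.6092 0.1346 0.0609] 191
0.02 [0.5941 0.1234 0.0384] [0.5911 0.1169 0.0202] [0.6012 0.1347 0.054 ] 258
((600.471923828125, 125.88855743408203), (100.38980865478516, 100.0728759765625), 34.00797653198242)
[0.358 0.085 0.002]
[0.369 0.175 0.003]
[nan nan nan]
```

Main pin is at (0.6003, 0.1257). Lowering over the large gear and gripping it.

Call:
carry_out(
  moves=[
    {"tx":-0.37,"ty":-0.57,"tz":-5,"wx":0,"wy":0,"wz":0,"claw":-1},
    {"tx":0,"ty":0,"tz":-6,"wx":0,"wy":0,"wz":0,"claw":-1},
    {"tx":0,"ty":0,"tz":-6,"wx":0,"wy":0,"wz":0,"claw":-1},
    {"tx":0,"ty":0,"tz":-3,"wx":0,"wy":0,"wz":0,"claw":-1},
    {"tx":0,"ty":0,"tz":-2,"wx":0,"wy":0,"wz":0,"claw":-1},
    {"tx":0,"ty":0,"tz":-1,"wx":0,"wy":0,"wz":0,"claw":-1},
    {"tx":0,"ty":0,"tz":0,"wx":0,"wy":0,"wz":0,"claw":-1},
  ],
)

```text
clock: 2.7
tcp_pos: [0.4781, -0.0036, 0.0011]
orientation: [-0.0, 0.707, 0.707, -0.0]
wrist_force: [-0.1, 0.3, -0.2]
finger_gap: 0.0853
grip_force: 0.0
```

Call:
carry_out(
  moves=[
    {"tx":0,"ty":0,"tz":0,"wx":0,"wy":0,"wz":0,"claw":0},
    {"tx":0,"ty":0,"tz":0,"wx":0,"wy":0,"wz":0,"claw":0},
    {"tx":0,"ty":0,"tz":0,"wx":0,"wy":0,"wz":0,"claw":0},
    {"tx":0,"ty":0,"tz":0,"wx":0,"wy":0,"wz":0,"claw":0},
    {"tx":0,"ty":0,"tz":0,"wx":0,"wy":0,"wz":0,"claw":0},
  ],
)

```text
clock: 3.32
tcp_pos: [0.4797, -0.0033, 0.0035]
orientation: [0.001, 0.706, 0.708, 0.001]
wrist_force: [-4.1, 0.7, 11.8]
finger_gap: 0.0606
grip_force: 61.9
```

The grip holds at 62 N but sits 3 mm off in y, and there is a 12 N upward force. I'll check with the wrist camera before lifting.

```bash
python3 - <<'E'
from h import *
s,c,T,W=look("w3"); say(s)
P=W.reshape(-1,3); Q=P[(np.hypot(P[:,0]-.48,P[:,1])<.045)]
print(disc(W,(.48,0),.008,.022,.033))
q=Q[(Q[:,2]>.008)&(Q[:,2]<.022)&(np.hypot(Q[:,0]-.48,Q[:,1])<.028)]
A=np.c_[q[:,:2]-[.48,0],np.ones(len(q))]; print("plane",np.linalg.lstsq(A,q[:,2],rcond=None)[0].round(4),len(q))
E
```

```text
t 3.33 tcp [ 0.4797 -0.0033  0.0035] y [1.     0.0022 0.0029] z [ 0.0029 -0.0013 -1.    ] q [-0.17  0.33 -0.55  0.69 -0.    1.39] F [-4.1  0.7 11.8] gap 0.0606 grip 61.903677117079496
(array([ 4.80e-01, -1.00e-04,  6.61e-02,  1.40e-02]), 12656)
plane [-0.0016 -0.0002  0.0138] 9430
```

View pics/w3.png

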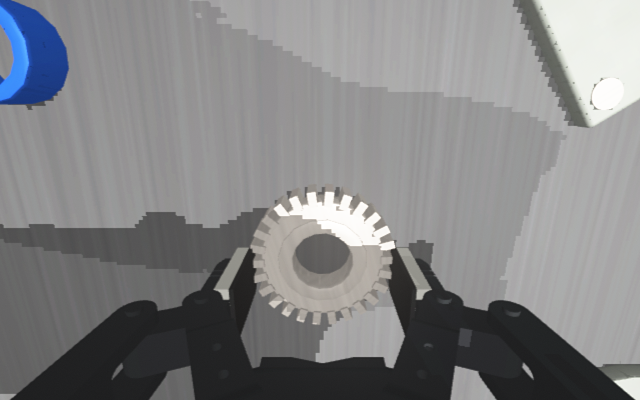

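The gear is flat and centred at (0.480, 0.000), with its bore at about (322,253), held 3 mm off the pads' centre line. That is acceptable. Lifting and carrying it over the main pin.

Call:
carry_out(
  moves=[
    {"tx":0,"ty":0,"tz":1,"wx":0,"wy":0,"wz":0,"claw":0},
    {"tx":0,"ty":0,"tz":4,"wx":0,"wy":0,"wz":0,"claw":0},
    {"tx":0,"ty":0,"tz":5,"wx":0,"wy":0,"wz":0,"claw":0},
    {"tx":3,"ty":3.15,"tz":0,"wx":0,"wy":0,"wz":0,"claw":0},
    {"tx":3,"ty":3.15,"tz":0,"wx":0,"wy":0,"wz":0,"claw":0},
    {"tx":3,"ty":3.15,"tz":0,"wx":0,"wy":0,"wz":0,"claw":0},
    {"tx":3,"ty":3.15,"tz":0,"wx":0,"wy":0,"wz":0,"claw":0},
    {"tx":0,"ty":0,"tz":0,"wx":0,"wy":0,"wz":0,"claw":0},
  ],
)

```text
clock: 4.38
tcp_pos: [0.6005, 0.1253, 0.1014]
orientation: [0.0, 0.705, 0.709, 0.001]
wrist_force: [-0.2, -0.2, -2.9]
finger_gap: 0.0607
grip_force: 66.4
```

Call:
carry_out(
  moves=[
    {"tx":0,"ty":0,"tz":0,"wx":0,"wy":0,"wz":0,"claw":0},
    {"tx":0,"ty":0,"tz":0,"wx":0,"wy":0,"wz":0,"claw":0},
  ],
)

```text
clock: 4.62
tcp_pos: [0.5977, 0.1223, 0.1014]
orientation: [-0.0, 0.707, 0.708, -0.0]
wrist_force: [-0.1, -0.9, -3.3]
finger_gap: 0.0603
grip_force: 66.4
```

```bash
cat >> h.py <<'E'
def held(W,s,thick,r=.036):
    """top face of the held part: centre, diameter, height relative to the TCP"""
    p=np.array(s["tcp_pos"]); P=W.reshape(-1,3)
    Q=P[(np.hypot(*(P[:,:2]-p[:2]).T)<r)&(P[:,2]>p[2]-.01)&(P[:,2]<p[2]+.04)]
    h=np.histogram(Q[:,2],40); z=h[1][h[0].argmax()]; m=np.abs(Q[:,2]-z)<.004; q=Q[m]
    print("height of top over tcp",round(np.median(q[:,2])-p[2],4),len(q)); return q
E
python3 - <<'E'
from h import *
s,c,T,W=look("w4"); say(s)
q=held(W,s,.014); print(cv2.minEnclosingCircle((q[:,:2]*1e3).astype(np.float32)), np.percentile(q[:,2],[5,95]).round(4))
P=W.reshape(-1,3); q=P[(np.hypot(P[:,0]-.6,P[:,1]-.1257)<.08)&(P[:,2]>.006)&(P[:,2]<.013)]; print(len(q),q.min(0),q.max(0))
E
```

```text
t 4.62 tcp [0.5977 0.1223 0.1014] y [ 1.      0.0012 -0.001 ] z [-1.e-03 -2.e-04 -1.e+00] q [ 0.07  0.45 -0.08  1.04 -0.    1.64] F [-0.1 -0.9 -3.3] gap 0.0603 grip 66.42806869000196
height of top over tcp 0.0102 11986
((597.7184448242188, 126.89674377441406), 34.96255874633789) [0.1093 0.1129]
12297 [0.53216827 0.06302261 0.00645918] [0.66849371 0.19443398 0.01299357]
```

View pics/w4.png

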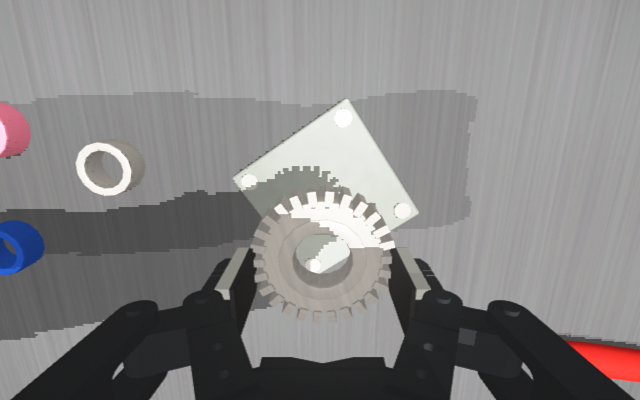

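The gear is level in the grip, with its underside 3.7 mm below the TCP and its centre at (0.598, 0.1256), and the pin shows through the bore at (315,265). I shift +2.3 mm in x and lower.

Call:
carry_out(
  moves=[
    {"tx":0.23,"ty":0,"tz":0,"wx":0,"wy":0,"wz":0,"claw":0},
    {"tx":0,"ty":0,"tz":-2,"wx":0,"wy":0,"wz":0,"claw":0},
    {"tx":0,"ty":0,"tz":-2.5,"wx":0,"wy":0,"wz":0,"claw":0},
    {"tx":0,"ty":0,"tz":-2,"wx":0,"wy":0,"wz":0,"claw":0},
    {"tx":0,"ty":0,"tz":-1.3,"wx":0,"wy":0,"wz":0,"claw":0},
    {"tx":0,"ty":0,"tz":-0.7,"wx":0,"wy":0,"wz":0,"claw":0},
    {"tx":0,"ty":0,"tz":0,"wx":0,"wy":0,"wz":0,"claw":0},
    {"tx":0,"ty":0,"tz":0,"wx":0,"wy":0,"wz":0,"claw":0},
  ],
)

```text
clock: 5.68
tcp_pos: [0.6016, 0.1231, 0.0171]
orientation: [0.001, 0.706, 0.708, 0.001]
wrist_force: [-0.4, -0.5, -3.1]
finger_gap: 0.0603
grip_force: 66.4
```

Call:
carry_out(
  moves=[
    {"tx":-0.05,"ty":0,"tz":-0.25,"wx":0,"wy":0,"wz":0,"claw":0},
    {"tx":0,"ty":0,"tz":0,"wx":0,"wy":0,"wz":0,"claw":0},
    {"tx":0,"ty":0,"tz":0,"wx":0,"wy":0,"wz":0,"claw":0},
    {"tx":0,"ty":0,"tz":0,"wx":0,"wy":0,"wz":0,"claw":-1},
    {"tx":0,"ty":0,"tz":0,"wx":0,"wy":0,"wz":0,"claw":-1},
    {"tx":0,"ty":0,"tz":0,"wx":0,"wy":0,"wz":0,"claw":-1},
    {"tx":0,"ty":0,"tz":3,"wx":0,"wy":0,"wz":0,"claw":-1},
    {"tx":0,"ty":0,"tz":5,"wx":0,"wy":0,"wz":0,"claw":-1},
  ],
)

```text
clock: 6.68
tcp_pos: [0.5988, 0.1229, 0.0927]
orientation: [-0.001, 0.706, 0.708, -0.002]
wrist_force: [0.9, -0.6, -0.1]
finger_gap: 0.0857
grip_force: 0.0
```

Call:
carry_out(
  moves=[
    {"tx":0,"ty":0,"tz":5,"wx":0,"wy":0,"wz":0,"claw":-0.4},
    {"tx":0,"ty":0,"tz":0,"wx":0,"wy":0,"wz":0,"claw":-0.4},
    {"tx":0,"ty":0,"tz":0,"wx":0,"wy":0,"wz":0,"claw":-0.4},
  ],
)

```text
clock: 7.05
tcp_pos: [0.6004, 0.1231, 0.1438]
orientation: [0.0, 0.706, 0.708, 0.0]
wrist_force: [-0.4, 0.4, -1.1]
finger_gap: 0.0596
grip_force: 0.0
```

```bash
python3 - <<'E'
from h import *
s,c,T,W=look("w5"); say(s)
print("large",disc(W,(.6003,.1257),.018,.030,.042))
P=W.reshape(-1,3); q=P[(np.hypot(P[:,0]-.6,P[:,1]-.1257)<.08)&(P[:,2]>.058)&(P[:,2]<.07)]; print("pin",q.mean(0).round(4),len(q))
q=P[(np.hypot(P[:,0]-.6,P[:,1]-.1257)<.08)&(P[:,2]>.006)&(P[:,2]<.013)];print(cv2.minAreaRect((q[:,:2]*1e3).astype(np.float32)))
print("sleeve",disc(W,(.448,.147),.015,.025,.04))
E
```

```text
t 7.05 tcp [0.6004 0.1231 0.1438] y [1.e+00 2.e-03 4.e-04] z [ 4.e-04 -0.e+00 -1.e+00] q [ 0.07  0.42 -0.01  1.14 -0.    1.64] F [-0.4  0.4 -1.1] gap 0.0596 grip 0.0
large (array([0.6   , 0.1264, 0.0643, 0.0241]), 3425)
pin [0.6004 0.1274 0.0623] 297
((600.4771118164062, 125.83687591552734), (100.24626159667969, 100.44669342041016), 34.02116775512695)
sleeve (array([0.4478, 0.148 , 0.0387, 0.0201]), 1111)
```

View pics/w5.png

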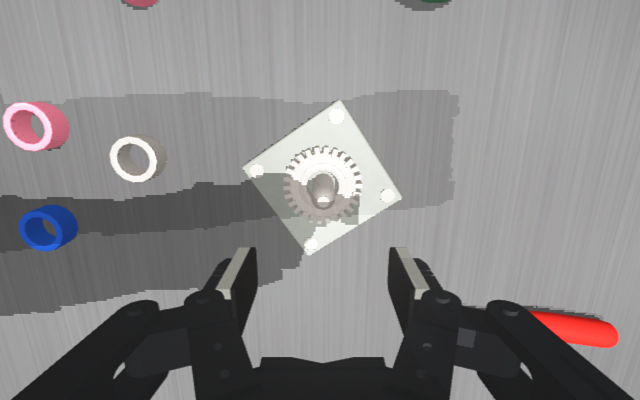

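Large gear is seated: level, top at 24 mm, pin through its bore near (322,190). Next the sleeve, the white ring at (137,158).

Call:
carry_out(
  moves=[
    {"tx":-5.09,"ty":0.82,"tz":0,"wx":0,"wy":0,"wz":0,"claw":-0.4},
    {"tx":-5.09,"ty":0.82,"tz":0,"wx":0,"wy":0,"wz":0,"claw":-0.4},
    {"tx":-5.09,"ty":0.82,"tz":0,"wx":0,"wy":0,"wz":0,"claw":-0.4},
    {"tx":0,"ty":0,"tz":-5,"wx":0,"wy":0,"wz":0,"claw":-0.4},
    {"tx":0,"ty":0,"tz":-5,"wx":0,"wy":0,"wz":0,"claw":-0.4},
    {"tx":0,"ty":0,"tz":0,"wx":0,"wy":0,"wz":0,"claw":-0.4},
    {"tx":0,"ty":0,"tz":0,"wx":0,"wy":0,"wz":0,"claw":-0.4},
    {"tx":0,"ty":0,"tz":0,"wx":0,"wy":0,"wz":0,"claw":-0.4},
  ],
)

```text
clock: 8.1
tcp_pos: [0.4494, 0.1479, 0.0455]
orientation: [0.001, 0.706, 0.708, 0.001]
wrist_force: [-0.6, -0.3, -0.0]
finger_gap: 0.06
grip_force: 0.0
```

Call:
carry_out(
  moves=[
    {"tx":-0.1,"ty":0,"tz":-2.5,"wx":0,"wy":0,"wz":0,"claw":-0.4},
    {"tx":0,"ty":0,"tz":-1.6,"wx":0,"wy":0,"wz":0,"claw":-0.4},
    {"tx":0,"ty":0,"tz":0,"wx":0,"wy":0,"wz":0,"claw":-0.4},
    {"tx":0,"ty":0,"tz":0,"wx":0,"wy":0,"wz":0,"claw":0.6},
    {"tx":0,"ty":0,"tz":0,"wx":0,"wy":0,"wz":0,"claw":0.6},
    {"tx":0,"ty":0,"tz":0,"wx":0,"wy":0,"wz":0,"claw":0.6},
    {"tx":0,"ty":0,"tz":0,"wx":0,"wy":0,"wz":0,"claw":0.6},
    {"tx":0,"ty":0,"tz":0,"wx":0,"wy":0,"wz":0,"claw":0.6},
  ],
)

```text
clock: 9.1
tcp_pos: [0.448, 0.1478, 0.0046]
orientation: [0.001, 0.706, 0.708, 0.001]
wrist_force: [-2.6, -0.3, 6.2]
finger_gap: 0.0362
grip_force: 59.1
```

```bash
python3 - <<'E'
from h import *
s,c,T,W=look("w6"); say(s)
print("sleeve",disc(W,(.448,.1478),.015,.026,.024))
E
```

```text
t 9.1 tcp [0.448  0.1478 0.0046] y [1.     0.0021 0.0028] z [ 2.8e-03  3.0e-04 -1.0e+00] q [ 0.15  0.31 -0.57  0.69 -0.    1.72] F [-2.6 -0.3  6.2] gap 0.0362 grip 59.13554102182388
sleeve (array([0.448 , 0.1489, 0.0472, 0.0203]), 3889)
```

Call:
carry_out(
  moves=[
    {"tx":0,"ty":0,"tz":1,"wx":0,"wy":0,"wz":0,"claw":0.6},
    {"tx":0,"ty":0,"tz":4,"wx":0,"wy":0,"wz":0,"claw":0.6},
    {"tx":0,"ty":0,"tz":4.5,"wx":0,"wy":0,"wz":0,"claw":0.6},
    {"tx":5.08,"ty":-0.73,"tz":0,"wx":0,"wy":0,"wz":0,"claw":0.6},
    {"tx":5.08,"ty":-0.73,"tz":0,"wx":0,"wy":0,"wz":0,"claw":0.6},
    {"tx":5.08,"ty":-0.73,"tz":0,"wx":0,"wy":0,"wz":0,"claw":0.6},
    {"tx":0,"ty":0,"tz":0,"wx":0,"wy":0,"wz":0,"claw":0.6},
    {"tx":0,"ty":0,"tz":0,"wx":0,"wy":0,"wz":0,"claw":0.6},
  ],
)

```text
clock: 10.15
tcp_pos: [0.5985, 0.1257, 0.0979]
orientation: [-0.0, 0.706, 0.708, -0.0]
wrist_force: [-0.1, 0.2, -1.2]
finger_gap: 0.0356
grip_force: 60.3
```

Call:
carry_out(
  moves=[
    {"tx":0,"ty":0,"tz":0,"wx":0,"wy":0,"wz":0,"claw":0.6},
    {"tx":0,"ty":0,"tz":0,"wx":0,"wy":0,"wz":0,"claw":0.6},
  ],
)

```text
clock: 10.4
tcp_pos: [0.5983, 0.1261, 0.0983]
orientation: [0.0, 0.706, 0.708, 0.0]
wrist_force: [-0.0, 0.1, -1.2]
finger_gap: 0.0363
grip_force: 60.3
```

```bash
python3 - <<'E'
from h import *
s,c,T,W=look("w7"); say(s)
q=held(W,s,.02,.024); print(cv2.minEnclosingCircle((q[:,:2]*1e3).astype(np.float32)), np.percentile(q[:,2],[5,95]).round(4))
E
```

```text
t 10.4 tcp [0.5983 0.1261 0.0983] y [1.0e+00 2.6e-03 1.0e-04] z [ 1.e-04  0.e+00 -1.e+00] q [ 0.08  0.45 -0.09  1.04  0.    1.64] F [-0.   0.1 -1.2] gap 0.0363 grip 60.251778066158295
height of top over tcp 0.0155 3575
((598.2896728515625, 128.0532989501953), 23.27155876159668) [0.1108 0.1153]
```

View pics/w7.png

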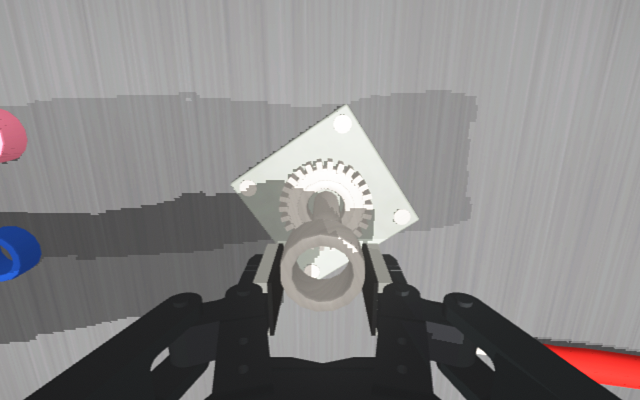

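The sleeve is held level, with the pin and large gear visible behind it at (325,205). It needs +2 mm in x, then lowering onto the gear.

Call:
carry_out(
  moves=[
    {"tx":0.2,"ty":0,"tz":0,"wx":0,"wy":0,"wz":0,"claw":0.6},
    {"tx":0,"ty":0,"tz":-2,"wx":0,"wy":0,"wz":0,"claw":0.6},
    {"tx":0,"ty":0,"tz":-2,"wx":0,"wy":0,"wz":0,"claw":0.6},
    {"tx":0,"ty":0,"tz":-1.5,"wx":0,"wy":0,"wz":0,"claw":0.6},
    {"tx":0,"ty":0,"tz":-0.8,"wx":0,"wy":0,"wz":0,"claw":0.6},
    {"tx":0,"ty":0,"tz":-0.5,"wx":0,"wy":0,"wz":0,"claw":0.6},
    {"tx":0,"ty":0,"tz":0,"wx":0,"wy":0,"wz":0,"claw":0.6},
    {"tx":0,"ty":0,"tz":0,"wx":0,"wy":0,"wz":0,"claw":0.6},
  ],
)

```text
clock: 11.45
tcp_pos: [0.6017, 0.1258, 0.0304]
orientation: [0.0, 0.706, 0.708, 0.0]
wrist_force: [0.9, -0.2, -0.3]
finger_gap: 0.0363
grip_force: 60.3
```

Call:
carry_out(
  moves=[
    {"tx":-0.1,"ty":0,"tz":-0.12,"wx":0,"wy":0,"wz":0,"claw":0.6},
    {"tx":0,"ty":0,"tz":0,"wx":0,"wy":0,"wz":0,"claw":0.6},
    {"tx":0,"ty":0,"tz":0,"wx":0,"wy":0,"wz":0,"claw":-0.4},
    {"tx":0,"ty":0,"tz":0,"wx":0,"wy":0,"wz":0,"claw":-0.4},
    {"tx":0,"ty":0,"tz":0,"wx":0,"wy":0,"wz":0,"claw":-0.4},
    {"tx":0,"ty":0,"tz":3,"wx":0,"wy":0,"wz":0,"claw":-0.4},
    {"tx":0,"ty":0,"tz":5,"wx":0,"wy":0,"wz":0,"claw":-0.6},
    {"tx":0,"ty":0,"tz":4,"wx":0,"wy":0,"wz":0,"claw":-0.6},
  ],
)

```text
clock: 12.45
tcp_pos: [0.6004, 0.1258, 0.1504]
orientation: [0.0, 0.706, 0.708, 0.0]
wrist_force: [0.5, -0.0, 0.5]
finger_gap: 0.0681
grip_force: 0.0
```

Call:
carry_out(
  moves=[
    {"tx":0,"ty":0,"tz":0,"wx":0,"wy":0,"wz":0,"claw":-0.6},
    {"tx":0,"ty":0,"tz":0,"wx":0,"wy":0,"wz":0,"claw":-0.6},
  ],
)

```text
clock: 12.7
tcp_pos: [0.5999, 0.1258, 0.1483]
orientation: [-0.0, 0.706, 0.708, -0.0]
wrist_force: [1.0, -0.7, -0.9]
finger_gap: 0.0689
grip_force: 0.0
```

```bash
python3 - <<'E'
from h import *
s,c,T,W=look("w8"); say(s)
print("sleeve",disc(W,(.6003,.1257),.04,.048,.03))
print("large",disc(W,(.6003,.1257),.02,.028,.042))
E
```

```text
t 12.7 tcp [0.5999 0.1258 0.1483] y [ 1.e+00  2.e-03 -2.e-04] z [-2.e-04 -0.e+00 -1.e+00] q [ 0.08  0.42 -0.    1.15 -0.    1.64] F [ 1.  -0.7 -0.9] gap 0.0689 grip 0.0
sleeve (array([0.5996, 0.1257, 0.038 , 0.0443]), 1067)
large (array([0.6   , 0.1264, 0.0647, 0.0241]), 2171)
```

Sleeve seated (top at 44 mm). Now the medium gear.

Call:
carry_out(
  moves=[
    {"tx":-2.2,"ty":-4.69,"tz":0,"wx":0,"wy":0,"wz":0,"claw":-0.6},
    {"tx":-2.2,"ty":-4.69,"tz":0,"wx":0,"wy":0,"wz":0,"claw":-0.6},
    {"tx":-2.2,"ty":-4.69,"tz":0,"wx":0,"wy":0,"wz":0,"claw":-0.6},
    {"tx":-2.2,"ty":-4.69,"tz":0,"wx":0,"wy":0,"wz":0,"claw":-0.6},
    {"tx":-2.2,"ty":-4.69,"tz":0,"wx":0,"wy":0,"wz":0,"claw":-0.6},
    {"tx":-2.2,"ty":-4.69,"tz":0,"wx":0,"wy":0,"wz":0,"claw":-0.6},
    {"tx":0,"ty":0,"tz":-4,"wx":0,"wy":0,"wz":0,"claw":-0.6},
    {"tx":0,"ty":0,"tz":-4,"wx":0,"wy":0,"wz":0,"claw":-0.6},
  ],
)

```text
clock: 13.75
tcp_pos: [0.4671, -0.1563, 0.0668]
orientation: [-0.0, 0.707, 0.707, -0.0]
wrist_force: [0.3, 0.9, -0.5]
finger_gap: 0.0679
grip_force: 0.0
```

Call:
carry_out(
  moves=[
    {"tx":0,"ty":0,"tz":0,"wx":0,"wy":0,"wz":0,"claw":-0.6},
    {"tx":0,"ty":0,"tz":0,"wx":0,"wy":0,"wz":0,"claw":-0.6},
    {"tx":0,"ty":0,"tz":0,"wx":0,"wy":0,"wz":0,"claw":-0.6},
  ],
)

```text
clock: 14.12
tcp_pos: [0.4694, -0.156, 0.0701]
orientation: [0.001, 0.706, 0.708, 0.0]
wrist_force: [-0.3, -0.7, 0.6]
finger_gap: 0.0683
grip_force: 0.0
```

```bash
python3 - <<'E'
from h import *
s,c,T,W=look("w9"); say(s)
print("med",disc(W,(.4682,-.1558),.01,.019,.034))
E
```

```text
t 14.12 tcp [ 0.4694 -0.156   0.0701] y [1.     0.0026 0.0023] z [ 0.0023 -0.0012 -1.    ] q [-0.48  0.27 -0.43  0.87  0.    1.08] F [-0.3 -0.7  0.6] gap 0.0683 grip 0.0
med (array([ 0.4681, -0.156 ,  0.0508,  0.0143]), 2971)
```

Call:
carry_out(
  moves=[
    {"tx":-0.1,"ty":0,"tz":-3,"wx":0,"wy":0,"wz":0,"claw":-0.6},
    {"tx":0,"ty":0,"tz":-2.5,"wx":0,"wy":0,"wz":0,"claw":-0.6},
    {"tx":0,"ty":0,"tz":-1.3,"wx":0,"wy":0,"wz":0,"claw":-0.6},
    {"tx":0,"ty":0,"tz":0,"wx":0,"wy":0,"wz":0,"claw":-0.6},
    {"tx":0,"ty":0,"tz":0,"wx":0,"wy":0,"wz":0,"claw":0.4},
    {"tx":0,"ty":0,"tz":0,"wx":0,"wy":0,"wz":0,"claw":0.4},
    {"tx":0,"ty":0,"tz":0,"wx":0,"wy":0,"wz":0,"claw":0.4},
    {"tx":0,"ty":0,"tz":0,"wx":0,"wy":0,"wz":0,"claw":0.4},
  ],
)

```text
clock: 15.18
tcp_pos: [0.4681, -0.156, 0.0024]
orientation: [0.001, 0.706, 0.708, 0.0]
wrist_force: [-1.8, 1.0, 5.6]
finger_gap: 0.0473
grip_force: 60.6
```

```bash
python3 - <<'E'
from h import *
s,c,T,W=look("w10"); say(s)
print("med",disc(W,(.4682,-.1558),.01,.02,.03))
E
```

```text
t 15.18 tcp [ 0.4681 -0.156   0.0024] y [1.     0.002  0.0023] z [ 0.0023 -0.001  -1.    ] q [-0.48  0.35 -0.52  0.7   0.    1.08] F [-1.8  1.   5.6] gap 0.0473 grip 60.554059725254774
med (array([ 0.4682, -0.1529,  0.0584,  0.0143]), 6689)
```

Call:
carry_out(
  moves=[
    {"tx":0,"ty":0,"tz":2,"wx":0,"wy":0,"wz":0,"claw":0.4},
    {"tx":0,"ty":0,"tz":5,"wx":0,"wy":0,"wz":0,"claw":0.4},
    {"tx":2.2,"ty":4.7,"tz":3,"wx":0,"wy":0,"wz":0,"claw":0.4},
    {"tx":2.2,"ty":4.7,"tz":0,"wx":0,"wy":0,"wz":0,"claw":0.4},
    {"tx":2.2,"ty":4.7,"tz":0,"wx":0,"wy":0,"wz":0,"claw":0.4},
    {"tx":2.2,"ty":4.7,"tz":0,"wx":0,"wy":0,"wz":0,"claw":0.4},
    {"tx":2.2,"ty":4.7,"tz":0,"wx":0,"wy":0,"wz":0,"claw":0.4},
    {"tx":2.2,"ty":4.7,"tz":0,"wx":0,"wy":0,"wz":0,"claw":0.4},
  ],
)

```text
clock: 16.23
tcp_pos: [0.6001, 0.1281, 0.1017]
orientation: [0.001, 0.706, 0.708, 0.001]
wrist_force: [0.9, 0.1, -1.2]
finger_gap: 0.0473
grip_force: 62.3
```

Call:
carry_out(
  moves=[
    {"tx":0,"ty":0,"tz":0,"wx":0,"wy":0,"wz":0,"claw":0.4},
    {"tx":0,"ty":0,"tz":0,"wx":0,"wy":0,"wz":0,"claw":0.4},
    {"tx":0,"ty":0,"tz":0,"wx":0,"wy":0,"wz":0,"claw":0.4},
  ],
)

```text
clock: 16.6
tcp_pos: [0.5987, 0.1252, 0.1008]
orientation: [0.0, 0.707, 0.707, -0.0]
wrist_force: [0.0, -0.0, -1.0]
finger_gap: 0.0475
grip_force: 62.3
```

```bash
python3 - <<'E'
from h import *
s,c,T,W=look("w11"); say(s)
q=held(W,s,.014,.03); print(cv2.minEnclosingCircle((q[:,:2]*1e3).astype(np.float32)), np.percentile(q[:,2],[5,95]).round(4))
E
```

```text
t 16.6 tcp [0.5987 0.1252 0.1008] y [ 1.e+00  5.e-04 -3.e-04] z [-3.e-04 -3.e-04 -1.e+00] q [ 0.08  0.45 -0.08  1.04 -0.    1.65] F [ 0. -0. -1.] gap 0.0475 grip 62.30812629684806
height of top over tcp 0.0118 6608
((598.6663818359375, 128.83029174804688), 29.028705596923828) [0.1094 0.1139]
```

Call:
carry_out(
  moves=[
    {"tx":0.17,"ty":0.05,"tz":0,"wx":0,"wy":0,"wz":0,"claw":0.4},
    {"tx":0,"ty":0,"tz":-2,"wx":0,"wy":0,"wz":0,"claw":0.4},
    {"tx":0,"ty":0,"tz":-1.5,"wx":0,"wy":0,"wz":0,"claw":0.4},
    {"tx":0,"ty":0,"tz":-1,"wx":0,"wy":0,"wz":0,"claw":0.4},
    {"tx":0,"ty":0,"tz":-0.7,"wx":0,"wy":0,"wz":0,"claw":0.4},
    {"tx":0,"ty":0,"tz":0,"wx":0,"wy":0,"wz":0,"claw":0.4},
    {"tx":0,"ty":0,"tz":0,"wx":0,"wy":0,"wz":0,"claw":0.4},
  ],
)

```text
clock: 17.52
tcp_pos: [0.6012, 0.1269, 0.0491]
orientation: [0.0, 0.706, 0.708, 0.0]
wrist_force: [-0.1, -0.5, -0.8]
finger_gap: 0.0475
grip_force: 62.3
```

Call:
carry_out(
  moves=[
    {"tx":-0.07,"ty":-0.1,"tz":-0.17,"wx":0,"wy":0,"wz":0,"claw":0.4},
    {"tx":0,"ty":0,"tz":0,"wx":0,"wy":0,"wz":0,"claw":0.4},
    {"tx":0,"ty":0,"tz":0,"wx":0,"wy":0,"wz":0,"claw":-0.6},
    {"tx":0,"ty":0,"tz":0,"wx":0,"wy":0,"wz":0,"claw":-0.6},
    {"tx":0,"ty":0,"tz":0,"wx":0,"wy":0,"wz":0,"claw":-0.6},
    {"tx":0,"ty":0,"tz":3,"wx":0,"wy":0,"wz":0,"claw":-0.6},
    {"tx":0,"ty":0,"tz":5,"wx":0,"wy":0,"wz":0,"claw":-0.6},
    {"tx":0,"ty":0,"tz":4,"wx":0,"wy":0,"wz":0,"claw":-0.6},
  ],
)

```text
clock: 18.52
tcp_pos: [0.6004, 0.1259, 0.1688]
orientation: [0.0, 0.706, 0.708, 0.0]
wrist_force: [0.1, 0.7, 0.3]
finger_gap: 0.0684
grip_force: 0.0
```

Call:
carry_out(
  moves=[
    {"tx":0,"ty":0,"tz":0,"wx":0,"wy":0,"wz":0,"claw":-0.6},
    {"tx":0,"ty":0,"tz":0,"wx":0,"wy":0,"wz":0,"claw":-0.6},
  ],
)

```text
clock: 18.77
tcp_pos: [0.5999, 0.1259, 0.1666]
orientation: [-0.0, 0.706, 0.708, -0.0]
wrist_force: [-0.0, 0.5, -0.5]
finger_gap: 0.0682
grip_force: 0.0
```

```bash
python3 - <<'E'
from h import *
s,c,T,W=look("w12"); say(s)
print("med",disc(W,(.6003,.1257),.052,.062,.03))
print("large",disc(W,(.6003,.1257),.02,.028,.042))
E
```

```text
t 18.77 tcp [0.5999 0.1259 0.1666] y [ 1.0e+00  2.1e-03 -2.0e-04] z [-2.e-04 -0.e+00 -1.e+00] q [ 0.08  0.41  0.03  1.19 -0.    1.64] F [-0.   0.5 -0.5] gap 0.0682 grip 0.0
med (array([0.5995, 0.1259, 0.0506, 0.0583]), 2273)
large (array([0.6002, 0.1266, 0.0644, 0.0241]), 1071)
```

View pics/w12.png

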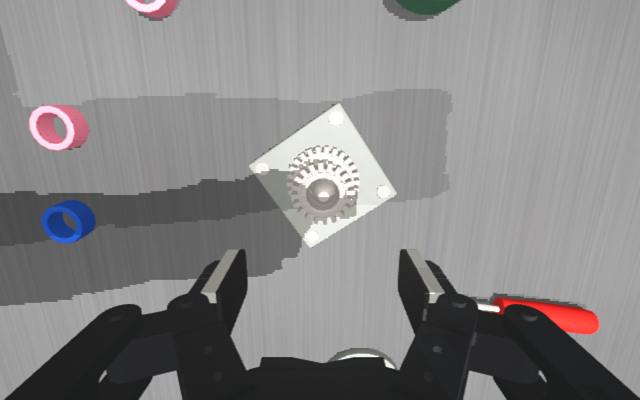

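Medium gear seated (top at 58 mm, level, pin tip at (322,192)), so the main stack is done. On to the bearing.

Call:
carry_out(
  moves=[
    {"tx":-1.5,"ty":-5.15,"tz":0,"wx":0,"wy":0,"wz":0,"claw":-0.5},
    {"tx":-1.5,"ty":-5.15,"tz":0,"wx":0,"wy":0,"wz":0,"claw":-0.5},
    {"tx":-1.5,"ty":-5.15,"tz":0,"wx":0,"wy":0,"wz":0,"claw":-0.5},
    {"tx":-1.5,"ty":-5.15,"tz":0,"wx":0,"wy":0,"wz":0,"claw":-0.5},
    {"tx":-1.5,"ty":-5.15,"tz":0,"wx":0,"wy":0,"wz":0,"claw":-0.5},
    {"tx":-1.5,"ty":-5.15,"tz":0,"wx":0,"wy":0,"wz":0,"claw":-0.5},
    {"tx":-1.5,"ty":-5.15,"tz":0,"wx":0,"wy":0,"wz":0,"claw":-0.5},
    {"tx":-1.5,"ty":-5.15,"tz":0,"wx":0,"wy":0,"wz":0,"claw":-0.5},
  ],
)

```text
clock: 19.82
tcp_pos: [0.4787, -0.2871, 0.1652]
orientation: [-0.001, 0.706, 0.708, -0.0]
wrist_force: [0.4, -1.0, 0.6]
finger_gap: 0.0641
grip_force: 0.0
```

Call:
carry_out(
  moves=[
    {"tx":0,"ty":0,"tz":0,"wx":0,"wy":0,"wz":0,"claw":-0.5},
    {"tx":0,"ty":0,"tz":0,"wx":0,"wy":0,"wz":0,"claw":-0.5},
    {"tx":0,"ty":0,"tz":0,"wx":0,"wy":0,"wz":0,"claw":-0.5},
  ],
)

```text
clock: 20.2
tcp_pos: [0.4802, -0.2846, 0.1663]
orientation: [-0.001, 0.706, 0.708, 0.0]
wrist_force: [-0.5, 0.2, -0.3]
finger_gap: 0.0639
grip_force: 0.0
```

```bash
python3 - <<'E'
from h import *
s,c,T,W=look("w13"); say(s)
print("bearing",disc(W,(.4795,-.286),.01,.019,.034))
P=W.reshape(-1,3); d=np.hypot(P[:,0]-.6425,P[:,1]+.110)
q=P[(d<.06)&(P[:,2]>.006)&(P[:,2]<.013)]
print("base",len(q), q.min(0),q.max(0), cv2.minEnclosingCircle((q[:,:2]*1e3).astype(np.float32)) if len(q) else 0)
q=P[(d<.03)&(P[:,2]>.045)&(P[:,2]<.06)]; print("pintop",len(q),q.mean(0) if len(q) else 0)
E
```

```text
t 20.2 tcp [ 0.4802 -0.2846  0.1663] y [ 1.      0.0037 -0.001 ] z [-0.001   0.0011 -1.    ] q [-0.68  0.31 -0.12  1.14  0.    0.89] F [-0.5  0.2 -0.3] gap 0.0639 grip 0.0
bearing (array([ 0.4796, -0.286 ,  0.0461,  0.0142]), 1570)
base 1865 [ 0.60569716 -0.15671879  0.00603434] [ 0.67853355 -0.13638474  0.01283494] ((642.1153564453125, -137.158935546875), 36.41865921020508)
pintop 0 0
```

View pics/w13.png

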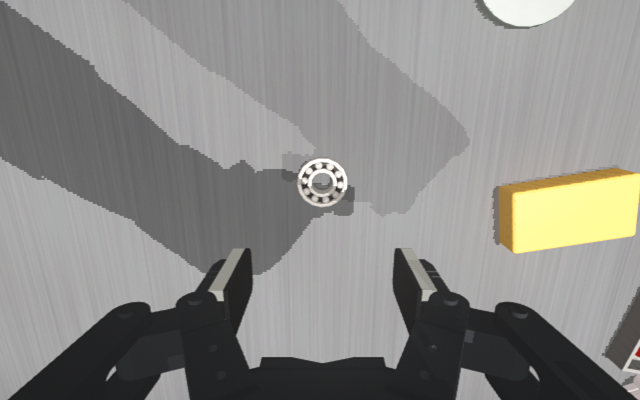

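The bearing, with balls visible at (322,182), is at (0.4796, -0.286). The yellow block at (570,212) is well clear.

Call:
carry_out(
  moves=[
    {"tx":-0.06,"ty":-0.14,"tz":-5,"wx":0,"wy":0,"wz":0,"claw":-0.5},
    {"tx":0,"ty":0,"tz":-5,"wx":0,"wy":0,"wz":0,"claw":-0.5},
    {"tx":0,"ty":0,"tz":-3,"wx":0,"wy":0,"wz":0,"claw":-0.5},
    {"tx":0,"ty":0,"tz":-1,"wx":0,"wy":0,"wz":0,"claw":-0.5},
    {"tx":0,"ty":0,"tz":0,"wx":0,"wy":0,"wz":0,"claw":-0.5},
    {"tx":0,"ty":0,"tz":0,"wx":0,"wy":0,"wz":0,"claw":-0.5},
  ],
)

```text
clock: 21.0
tcp_pos: [0.4808, -0.2881, 0.0285]
orientation: [0.001, 0.706, 0.708, 0.0]
wrist_force: [0.2, 0.7, 0.2]
finger_gap: 0.064
grip_force: 0.0
```

Call:
carry_out(
  moves=[
    {"tx":-0.08,"ty":0.15,"tz":-1.5,"wx":0,"wy":0,"wz":0,"claw":-0.5},
    {"tx":0,"ty":0,"tz":-1.1,"wx":0,"wy":0,"wz":0,"claw":-0.5},
    {"tx":0,"ty":0,"tz":0,"wx":0,"wy":0,"wz":0,"claw":-0.5},
    {"tx":0,"ty":0,"tz":0,"wx":0,"wy":0,"wz":0,"claw":0.4},
    {"tx":0,"ty":0,"tz":0,"wx":0,"wy":0,"wz":0,"claw":0.4},
    {"tx":0,"ty":0,"tz":0,"wx":0,"wy":0,"wz":0,"claw":0.4},
    {"tx":0,"ty":0,"tz":0,"wx":0,"wy":0,"wz":0,"claw":0.4},
    {"tx":0,"ty":0,"tz":0,"wx":0,"wy":0,"wz":0,"claw":0.4},
  ],
)

```text
clock: 22.0
tcp_pos: [0.4791, -0.2863, 0.0015]
orientation: [0.001, 0.706, 0.708, 0.0]
wrist_force: [-1.0, 0.3, 5.8]
finger_gap: 0.0429
grip_force: 61.5
```

```bash
python3 - <<'E'
from h import *
s,c,T,W=look("w14"); say(s)
P=W.reshape(-1,3); q=P[(np.hypot(P[:,0]-.4796,P[:,1]+.286)<.023)&(P[:,2]>.012)&(P[:,2]<.017)]; print(q.min(0).round(4),q.max(0).round(4))
E
```

```text
t 22.0 tcp [ 0.4791 -0.2863  0.0015] y [1.0e+00 1.9e-03 8.0e-04] z [ 8.e-04 -7.e-04 -1.e+00] q [-0.68  0.46 -0.35  0.76 -0.    0.89] F [-1.   0.3  5.8] gap 0.0429 grip 61.51328444480896
[ 0.4569 -0.3088  0.012 ] [ 0.5005 -0.2634  0.0169]
```

Call:
carry_out(
  moves=[
    {"tx":0,"ty":0,"tz":2,"wx":0,"wy":0,"wz":0,"claw":0.4},
    {"tx":0,"ty":0,"tz":4,"wx":0,"wy":0,"wz":0,"claw":0.4},
    {"tx":4.08,"ty":2.4,"tz":3,"wx":0,"wy":0,"wz":0,"claw":0.4},
    {"tx":4.08,"ty":2.4,"tz":0,"wx":0,"wy":0,"wz":0,"claw":0.4},
    {"tx":4.08,"ty":2.4,"tz":0,"wx":0,"wy":0,"wz":0,"claw":0.4},
    {"tx":4.08,"ty":2.4,"tz":0,"wx":0,"wy":0,"wz":0,"claw":0.4},
    {"tx":0,"ty":0,"tz":0,"wx":0,"wy":0,"wz":0,"claw":0.4},
    {"tx":0,"ty":0,"tz":0,"wx":0,"wy":0,"wz":0,"claw":0.4},
  ],
)

```text
clock: 23.05
tcp_pos: [0.6412, -0.1897, 0.0899]
orientation: [-0.001, 0.706, 0.708, -0.001]
wrist_force: [0.0, -0.4, -1.1]
finger_gap: 0.0429
grip_force: 61.5
```

```bash
python3 - <<'E'
from h import *
s,c,T,W=look("w15"); say(s)
P=W.reshape(-1,3); d=np.hypot(P[:,0]-.6425,P[:,1]+.110)
q=P[(d<.052)&(P[:,2]>.006)&(P[:,2]<.013)]; print("base",len(q),q.min(0).round(4),q.max(0).round(4),cv2.minEnclosingCircle((q[:,:2]*1e3).astype(np.float32)))
for a,b in((.049,.056),(.042,.049),(.02,.042)):
    q=P[(d<.03)&(P[:,2]>a)&(P[:,2]<b)]; print("pin",a,len(q),q.mean(0).round(4),q.min(0).round(4),q.max(0).round(4))
E
```

```text
t 23.05 tcp [ 0.6412 -0.1897  0.0899] y [ 1.      0.0024 -0.0019] z [-1.9e-03  5.0e-04 -1.0e+00] q [-0.41  0.56  0.08  1.09 -0.    1.16] F [ 0.  -0.4 -1.1] gap 0.0429 grip 61.546258851885796
base 15947 [ 0.5982 -0.1557  0.0074] [ 0.6874 -0.0669  0.0129] ((642.7100219726562, -111.32828521728516), 45.02018737792969)
pin 0.049 192 [ 0.6427 -0.1116  0.0519] [ 0.6387 -0.1152  0.049 ] [ 0.6466 -0.1077  0.0554]
pin 0.042 199 [ 0.6426 -0.1117  0.0457] [ 0.637  -0.1171  0.042 ] [ 0.6484 -0.1058  0.0489]
pin 0.02 5 [ 0.6404 -0.1134  0.0376] [ 0.637  -0.117   0.0222] [ 0.6474 -0.1088  0.0419]
```

View pics/w15.png

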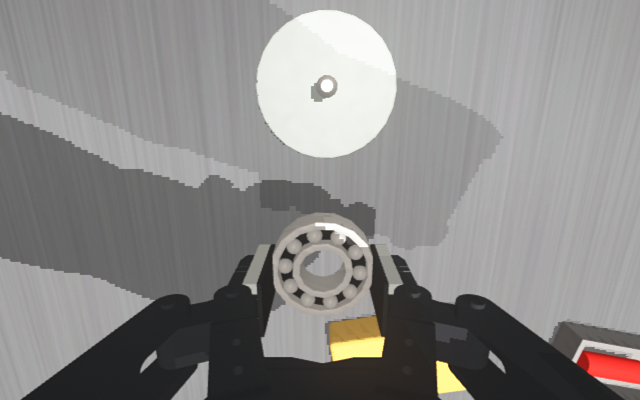

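The bearing is held level and centred. The idler pin (326,86) is at (0.6427, -0.1115), which agrees with the base circle. Moving 7.8 cm in +y.

Call:
carry_out(
  moves=[
    {"tx":0.08,"ty":3.9,"tz":0,"wx":0,"wy":0,"wz":0,"claw":0.4},
    {"tx":0.07,"ty":3.9,"tz":0,"wx":0,"wy":0,"wz":0,"claw":0.4},
    {"tx":0,"ty":0,"tz":-2,"wx":0,"wy":0,"wz":0,"claw":0.4},
    {"tx":0,"ty":0,"tz":0,"wx":0,"wy":0,"wz":0,"claw":0.4},
    {"tx":0,"ty":0,"tz":0,"wx":0,"wy":0,"wz":0,"claw":0.4},
    {"tx":0,"ty":0,"tz":0,"wx":0,"wy":0,"wz":0,"claw":0.4},
  ],
)

```text
clock: 23.85
tcp_pos: [0.6438, -0.1131, 0.0718]
orientation: [0.001, 0.707, 0.707, 0.0]
wrist_force: [-0.6, 0.3, -0.7]
finger_gap: 0.0429
grip_force: 61.5
```

Call:
carry_out(
  moves=[
    {"tx":-0.08,"ty":0.12,"tz":-1.5,"wx":0,"wy":0,"wz":0,"claw":0.4},
    {"tx":0,"ty":0,"tz":-2,"wx":0,"wy":0,"wz":0,"claw":0.4},
    {"tx":0,"ty":0,"tz":-1.3,"wx":0,"wy":0,"wz":0,"claw":0.4},
    {"tx":0,"ty":0,"tz":-0.8,"wx":0,"wy":0,"wz":0,"claw":0.4},
    {"tx":0,"ty":0,"tz":0,"wx":0,"wy":0,"wz":0,"claw":0.4},
    {"tx":0,"ty":0,"tz":0,"wx":0,"wy":0,"wz":0,"claw":0.4},
  ],
)

```text
clock: 24.6
tcp_pos: [0.6432, -0.111, 0.0155]
orientation: [0.0, 0.706, 0.708, 0.0]
wrist_force: [-0.1, 0.0, -0.4]
finger_gap: 0.0427
grip_force: 61.6
```

Call:
carry_out(
  moves=[
    {"tx":0,"ty":0,"tz":-0.28,"wx":0,"wy":0,"wz":0,"claw":0.4},
    {"tx":0,"ty":0,"tz":0,"wx":0,"wy":0,"wz":0,"claw":0.4},
    {"tx":0,"ty":0,"tz":0,"wx":0,"wy":0,"wz":0,"claw":-0.5},
    {"tx":0,"ty":0,"tz":0,"wx":0,"wy":0,"wz":0,"claw":-0.5},
    {"tx":0,"ty":0,"tz":0,"wx":0,"wy":0,"wz":0,"claw":-0.5},
    {"tx":0,"ty":0,"tz":4,"wx":0,"wy":0,"wz":0,"claw":-0.5},
    {"tx":0,"ty":0,"tz":6,"wx":0,"wy":0,"wz":0,"claw":-0.4},
    {"tx":0,"ty":0,"tz":5,"wx":0,"wy":0,"wz":0,"claw":-0.4},
  ],
)

```text
clock: 25.6
tcp_pos: [0.6429, -0.1109, 0.1644]
orientation: [0.001, 0.706, 0.708, 0.0]
wrist_force: [1.3, 0.2, 0.1]
finger_gap: 0.0597
grip_force: 0.0
```

Call:
carry_out(
  moves=[
    {"tx":0,"ty":0,"tz":0,"wx":0,"wy":0,"wz":0,"claw":-0.4},
    {"tx":0,"ty":0,"tz":0,"wx":0,"wy":0,"wz":0,"claw":-0.4},
  ],
)

```text
clock: 25.85
tcp_pos: [0.6425, -0.1108, 0.1619]
orientation: [0.0, 0.706, 0.708, 0.0]
wrist_force: [0.5, 0.0, -0.5]
finger_gap: 0.0599
grip_force: 0.0
```

```bash
python3 - <<'E'
from h import *
s,c,T,W=look("w16"); say(s)
print("bearing",disc(W,(.6427,-.1115),.019,.028,.032))
E
```

```text
t 25.85 tcp [ 0.6425 -0.1108  0.1619] y [1.e+00 2.e-03 1.e-04] z [ 1.e-04 -0.e+00 -1.e+00] q [-0.29  0.49  0.14  1.22  0.    1.28] F [ 0.5  0.  -0.5] gap 0.0599 grip 0.0
bearing (array([ 0.6424, -0.111 ,  0.0462,  0.0242]), 1747)
```

Bearing seated (top at 24 mm). Now to the pinion, at height above everything.

Call:
carry_out(
  moves=[
    {"tx":-1.3,"ty":5.2,"tz":0,"wx":0,"wy":0,"wz":0,"claw":-0.4},
    {"tx":-1.3,"ty":5.2,"tz":0,"wx":0,"wy":0,"wz":0,"claw":-0.4},
    {"tx":-1.3,"ty":5.2,"tz":0,"wx":0,"wy":0,"wz":0,"claw":-0.4},
    {"tx":-1.3,"ty":5.2,"tz":0,"wx":0,"wy":0,"wz":0,"claw":-0.4},
    {"tx":-1.3,"ty":5.2,"tz":0,"wx":0,"wy":0,"wz":0,"claw":-0.4},
    {"tx":-1.3,"ty":5.2,"tz":0,"wx":0,"wy":0,"wz":0,"claw":-0.4},
    {"tx":-1.3,"ty":5.2,"tz":0,"wx":0,"wy":0,"wz":0,"claw":-0.4},
    {"tx":-1.3,"ty":5.2,"tz":0,"wx":0,"wy":0,"wz":0,"claw":-0.4},
  ],
)

```text
clock: 26.9
tcp_pos: [0.5369, 0.3063, 0.1599]
orientation: [-0.001, 0.706, 0.708, -0.002]
wrist_force: [0.7, 0.4, -0.5]
finger_gap: 0.06
grip_force: 0.0
```

Call:
carry_out(
  moves=[
    {"tx":0,"ty":0,"tz":0,"wx":0,"wy":0,"wz":0,"claw":-0.4},
    {"tx":0,"ty":0,"tz":0,"wx":0,"wy":0,"wz":0,"claw":-0.4},
    {"tx":0,"ty":0,"tz":0,"wx":0,"wy":0,"wz":0,"claw":-0.4},
  ],
)

```text
clock: 27.28
tcp_pos: [0.5387, 0.3038, 0.1613]
orientation: [-0.0, 0.707, 0.707, -0.001]
wrist_force: [0.1, 0.2, 0.7]
finger_gap: 0.0598
grip_force: 0.0
```

```bash
python3 - <<'E'
from h import *
s,c,T,W=look("w17"); say(s)
print("pinion",disc(W,(.539,.3065),.016,.028,.03))
E
```

```text
t 27.27 tcp [0.5387 0.3038 0.1613] y [ 1.0e+00  3.0e-04 -1.3e-03] z [-1.3e-03 -8.0e-04 -1.0e+00] q [ 0.38  0.43  0.04  1.18 -0.    1.95] F [0.1 0.2 0.7] gap 0.0598 grip 0.0
pinion (array([0.5382, 0.307 , 0.0364, 0.0224]), 785)
```

View pics/w17.png

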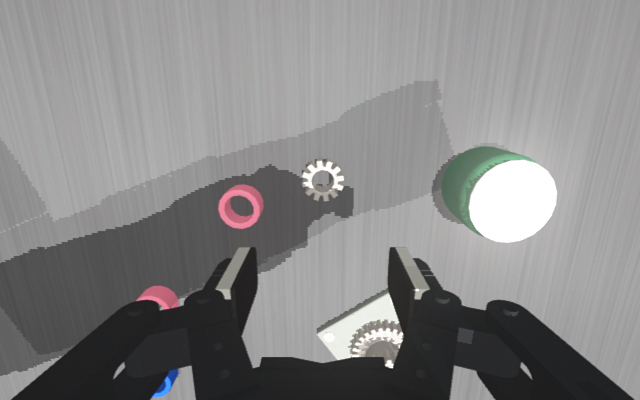

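The pinion (322,180) is at (0.5382, 0.307). A pink ring (240,207) lies 7 cm away in -x, so I narrow the opening. The tin (505,195) is clear.

Call:
carry_out(
  moves=[
    {"tx":-0.05,"ty":0.3,"tz":-5,"wx":0,"wy":0,"wz":0,"claw":-0.25},
    {"tx":0,"ty":0,"tz":-4,"wx":0,"wy":0,"wz":0,"claw":-0.25},
    {"tx":0,"ty":0,"tz":-2,"wx":0,"wy":0,"wz":0,"claw":-0.25},
    {"tx":0,"ty":0,"tz":0,"wx":0,"wy":0,"wz":0,"claw":-0.25},
    {"tx":0,"ty":0,"tz":0,"wx":0,"wy":0,"wz":0,"claw":-0.25},
    {"tx":0,"ty":0,"tz":0,"wx":0,"wy":0,"wz":0,"claw":-0.25},
  ],
)

```text
clock: 28.08
tcp_pos: [0.5394, 0.3083, 0.0537]
orientation: [0.001, 0.707, 0.708, 0.001]
wrist_force: [0.5, 1.4, -0.4]
finger_gap: 0.0533
grip_force: 0.0
```

```bash
python3 - <<'E'
from h import *
s,c,T,W=look("w18"); say(s)
print("pinion",disc(W,(.538,.307),.016,.028,.022))
E
```

```text
t 28.07 tcp [0.5394 0.3083 0.0537] y [1.     0.0015 0.0026] z [ 0.0026  0.0011 -1.    ] q [ 0.39  0.5  -0.12  0.95 -0.    1.96] F [ 0.5  1.4 -0.4] gap 0.0533 grip 0.0
pinion (array([0.5383, 0.3069, 0.0372, 0.0223]), 1988)
```

Call:
carry_out(
  moves=[
    {"tx":-0.08,"ty":-0.1,"tz":-2.5,"wx":0,"wy":0,"wz":0,"claw":-0.25},
    {"tx":0,"ty":0,"tz":-2.3,"wx":0,"wy":0,"wz":0,"claw":-0.25},
    {"tx":0,"ty":0,"tz":0,"wx":0,"wy":0,"wz":0,"claw":-0.25},
    {"tx":0,"ty":0,"tz":0,"wx":0,"wy":0,"wz":0,"claw":0.6},
    {"tx":0,"ty":0,"tz":0,"wx":0,"wy":0,"wz":0,"claw":0.6},
    {"tx":0,"ty":0,"tz":0,"wx":0,"wy":0,"wz":0,"claw":0.6},
    {"tx":0,"ty":0,"tz":0,"wx":0,"wy":0,"wz":0,"claw":0.6},
    {"tx":0,"ty":0,"tz":0,"wx":0,"wy":0,"wz":0,"claw":0.6},
  ],
)

```text
clock: 29.12
tcp_pos: [0.5385, 0.3077, 0.0058]
orientation: [0.001, 0.706, 0.708, 0.001]
wrist_force: [-0.7, -0.3, 6.3]
finger_gap: 0.033
grip_force: 60.3
```

Call:
carry_out(
  moves=[
    {"tx":0,"ty":0,"tz":2,"wx":0,"wy":0,"wz":0,"claw":0.6},
    {"tx":0,"ty":0,"tz":4,"wx":0,"wy":0,"wz":0,"claw":0.6},
    {"tx":0,"ty":0,"tz":5,"wx":0,"wy":0,"wz":0,"claw":0.6},
    {"tx":0,"ty":0,"tz":4,"wx":0,"wy":0,"wz":0,"claw":0.6},
    {"tx":0,"ty":0,"tz":0,"wx":0,"wy":0,"wz":0,"claw":0.6},
    {"tx":0,"ty":0,"tz":0,"wx":0,"wy":0,"wz":0,"claw":0.6},
  ],
)

```text
clock: 29.88
tcp_pos: [0.5369, 0.307, 0.1535]
orientation: [-0.0, 0.706, 0.708, -0.0]
wrist_force: [-0.5, 0.7, -1.5]
finger_gap: 0.0332
grip_force: 59.9
```

```bash
python3 - <<'E'
from h import *
s,c,T,W=look("w19"); say(s)
q=held(W,s,.022,.02); print(cv2.minEnclosingCircle((q[:,:2]*1e3).astype(np.float32)), np.percentile(q[:,2],[5,95]).round(4))
E
```

```text
t 29.88 tcp [0.5369 0.307  0.1535] y [ 1.e+00  2.e-03 -6.e-04] z [-6.e-04 -3.e-04 -1.e+00] q [ 0.39  0.43  0.02  1.17 -0.    1.96] F [-0.5  0.7 -1.5] gap 0.0332 grip 59.89285480231047
height of top over tcp 0.0165 3475
((536.9264526367188, 307.0519104003906), 19.957788467407227) [0.1661 0.1713]
```

Call:
carry_out(
  moves=[
    {"tx":1.31,"ty":-5.22,"tz":0,"wx":0,"wy":0,"wz":0,"claw":0.6},
    {"tx":1.31,"ty":-5.22,"tz":0,"wx":0,"wy":0,"wz":0,"claw":0.6},
    {"tx":1.31,"ty":-5.22,"tz":0,"wx":0,"wy":0,"wz":0,"claw":0.6},
    {"tx":1.31,"ty":-5.22,"tz":0,"wx":0,"wy":0,"wz":0,"claw":0.6},
    {"tx":1.31,"ty":-5.22,"tz":0,"wx":0,"wy":0,"wz":0,"claw":0.6},
    {"tx":1.31,"ty":-5.22,"tz":0,"wx":0,"wy":0,"wz":0,"claw":0.6},
    {"tx":1.31,"ty":-5.22,"tz":0,"wx":0,"wy":0,"wz":0,"claw":0.6},
    {"tx":1.31,"ty":-5.22,"tz":0,"wx":0,"wy":0,"wz":0,"claw":0.6},
  ],
)

```text
clock: 30.92
tcp_pos: [0.6413, -0.1118, 0.1518]
orientation: [-0.002, 0.706, 0.708, -0.001]
wrist_force: [0.2, 0.1, -0.9]
finger_gap: 0.033
grip_force: 59.9
```

Call:
carry_out(
  moves=[
    {"tx":0,"ty":0,"tz":-4,"wx":0,"wy":0,"wz":0,"claw":0.6},
    {"tx":0,"ty":0,"tz":-3,"wx":0,"wy":0,"wz":0,"claw":0.6},
    {"tx":0,"ty":0,"tz":0,"wx":0,"wy":0,"wz":0,"claw":0.6},
    {"tx":0,"ty":0,"tz":0,"wx":0,"wy":0,"wz":0,"claw":0.6},
    {"tx":0,"ty":0,"tz":0,"wx":0,"wy":0,"wz":0,"claw":0.6},
    {"tx":0,"ty":0,"tz":0,"wx":0,"wy":0,"wz":0,"claw":0.6},
  ],
)

```text
clock: 31.68
tcp_pos: [0.643, -0.1104, 0.0855]
orientation: [0.001, 0.706, 0.708, 0.001]
wrist_force: [0.4, 0.0, -1.1]
finger_gap: 0.0331
grip_force: 59.9
```

```bash
python3 - <<'E'
from h import *
s,c,T,W=look("w20"); say(s)
q=held(W,s,.022,.02); print(np.percentile(q[:,2],[5,95]).round(4))
q=q[q[:,2]>np.median(q[:,2])-.001]; print(q.min(0).round(4),q.max(0).round(4))
E
```

```text
t 31.68 tcp [ 0.643  -0.1104  0.0855] y [1.     0.0024 0.0023] z [ 2.3e-03 -7.0e-04 -1.0e+00] q [-0.29  0.53  0.02  1.05 -0.    1.28] F [ 0.4  0.  -1.1] gap 0.0331 grip 59.882236160337925
height of top over tcp 0.0165 3434
[0.0985 0.1033]
[ 0.6256 -0.1294  0.1011] [ 0.6605 -0.0926  0.1054]
```

View pics/w20.png

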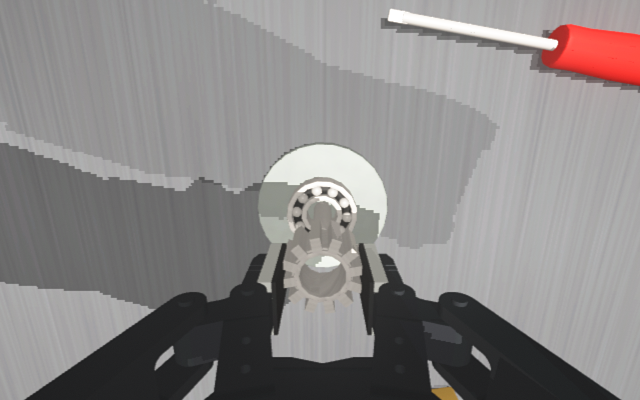

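The pinion is centred over the pin at (0.643, -0.111), with the seated bearing visible at (322,208). Lowering.

Call:
carry_out(
  moves=[
    {"tx":0,"ty":-0.03,"tz":-1.5,"wx":0,"wy":0,"wz":0,"claw":0.6},
    {"tx":0,"ty":0,"tz":-2,"wx":0,"wy":0,"wz":0,"claw":0.6},
    {"tx":0,"ty":0,"tz":-1.1,"wx":0,"wy":0,"wz":0,"claw":0.6},
    {"tx":0,"ty":0,"tz":-0.6,"wx":0,"wy":0,"wz":0,"claw":0.6},
    {"tx":0,"ty":0,"tz":0,"wx":0,"wy":0,"wz":0,"claw":0.6},
    {"tx":0,"ty":0,"tz":0,"wx":0,"wy":0,"wz":0,"claw":0.6},
  ],
)

```text
clock: 32.48
tcp_pos: [0.6427, -0.1109, 0.0328]
orientation: [0.001, 0.706, 0.708, 0.0]
wrist_force: [-0.1, 0.3, -0.6]
finger_gap: 0.0332
grip_force: 59.9
```

Call:
carry_out(
  moves=[
    {"tx":0,"ty":0,"tz":-0.22,"wx":0,"wy":0,"wz":0,"claw":0.6},
    {"tx":0,"ty":0,"tz":0,"wx":0,"wy":0,"wz":0,"claw":0.6},
    {"tx":0,"ty":0,"tz":0,"wx":0,"wy":0,"wz":0,"claw":-0.4},
    {"tx":0,"ty":0,"tz":0,"wx":0,"wy":0,"wz":0,"claw":-0.4},
    {"tx":0,"ty":0,"tz":0,"wx":0,"wy":0,"wz":0,"claw":-0.4},
    {"tx":0,"ty":0,"tz":3,"wx":0,"wy":0,"wz":0,"claw":-0.4},
    {"tx":0,"ty":0,"tz":5,"wx":0,"wy":0,"wz":0,"claw":-0.4},
    {"tx":0,"ty":0,"tz":6,"wx":0,"wy":0,"wz":0,"claw":-0.4},
  ],
)

```text
clock: 33.48
tcp_pos: [0.6413, -0.1105, 0.1702]
orientation: [-0.001, 0.706, 0.708, -0.001]
wrist_force: [0.1, -0.1, 0.5]
finger_gap: 0.0602
grip_force: 0.0
```

Call:
carry_out(
  moves=[
    {"tx":-4,"ty":0,"tz":3,"wx":0,"wy":0,"wz":0,"claw":-0.4},
    {"tx":-5,"ty":-3,"tz":0,"wx":0,"wy":0,"wz":0,"claw":-0.4},
    {"tx":-5,"ty":-3,"tz":0,"wx":0,"wy":0,"wz":0,"claw":-0.4},
    {"tx":0,"ty":-3,"tz":0,"wx":0,"wy":0,"wz":0,"claw":-0.4},
    {"tx":0,"ty":0,"tz":0,"wx":0,"wy":0,"wz":0,"claw":-0.4},
    {"tx":0,"ty":0,"tz":0,"wx":0,"wy":0,"wz":0,"claw":-0.4},
  ],
)

```text
clock: 34.22
tcp_pos: [0.5023, -0.2005, 0.2]
orientation: [0.0, 0.706, 0.708, 0.0]
wrist_force: [0.8, -0.0, 0.1]
finger_gap: 0.0598
grip_force: 0.0
```

```bash
python3 - <<'E'
from h import *
from workcell import read_camera
s,c,T,W=look("w21"); say(s)
c=read_camera("side"); W2=cloud(c); cv2.imwrite("pics/side9.png",c["image"])
for n,w in(("wrist",W),("side",W2)):
  for nm,c0,a,b,r in(("pinion",(.6427,-.1115),.043,.051,.025),("bearing",(.6427,-.1115),.02,.028,.03),("med",(.6003,.1257),.053,.061,.03),("large",(.6003,.1257),.02,.028,.042)):
    try: print(n,nm,disc(w,c0,a,b,r))
    except Exception as e: print(n,nm,"none")
cv2.imwrite("pics/f.png",cv2.resize(c["image"][90:350,160:460],(780,600),interpolation=cv2.INTER_CUBIC))
E
```

```text
t 34.23 tcp [ 0.5023 -0.2005  0.2   ] y [1.0e+00 1.8e-03 3.0e-04] z [ 3.e-04  3.e-04 -1.e+00] q [-0.53  0.26 -0.11  1.21  0.    1.04] F [ 0.8 -0.   0.1] gap 0.0598 grip 0.0
wrist pinion (array([ 0.6416, -0.1118,  0.0367,  0.0464]), 1056)
wrist bearing (array([ 0.6417, -0.1113,  0.0458,  0.0244]), 685)
wrist med (array([ 0.,  0.,  0., nan]), 0)
wrist large (array([ 0.,  0.,  0., nan]), 0)
side pinion (array([ 0.6426, -0.1116,  0.0409,  0.0461]), 103)
side bearing (array([ 0.6422, -0.1073,  0.0471,  0.0239]), 92)
side med (array([0.6003, 0.1265, 0.0522, 0.0577]), 310)
side large (array([0.5996, 0.1276, 0.0657, 0.0235]), 271)
  return _methods._mean(a, axis=axis, dtype=dtype,
  ret = ret.dtype.type(ret / rcount)
```

View pics/f.png

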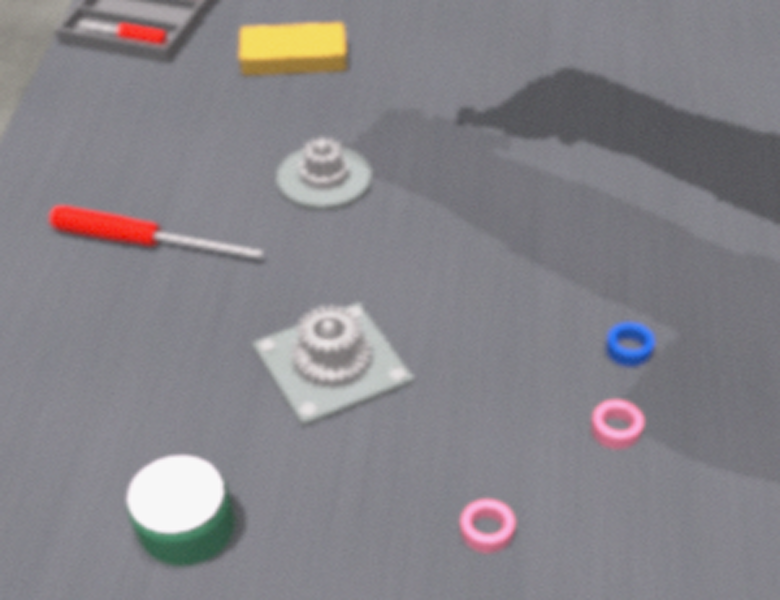

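Both stacks are seated: main at (332,340), idler at (323,160), with tops at 58 mm and 46 mm as expected. Screwdriver, block, tin and rings are undisturbed and the arm is clear. Handing in.

```bash
python3 -c "
from workcell import env
print(env.hand_in())"
```

```text
the job is handed in; nothing more can be done
None
```

Job handed in at about 34 s of the 106 s allowed: large gear, sleeve and medium gear are on the square stand, bearing and pinion on the round stand, all seated at the expected heights, and nothing else was disturbed.

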